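Face the toy to the camera on the photo turntable

ROBOT

A 7-joint arm with a two-finger parallel gripper is mounted at the origin on the work surface. World frame = base frame: x ahead of the robot, y to its left, z up, the work surface at z = 0. Lengths are in m, angles in rad, forces in N, time in s.
With the tool pointing down it reaches from about 0.4 to 0.925 m from the base axis. Payload 4.1 kg.
Tool frame: the origin (TCP) lies at the very end of the fingers, on their centre line; the grasp point (between the pads) lies 19 mm behind it (arm.pinch_z is the distance from the TCP to the grasp point, in m); z points along the fingers, y is the direction in which the jaws open and shut (so a half turn about z gives the same grasp; the last joint's range is limited). The gripper opens to 85 mm and grips with 20 to 120 N. Pads are 22 mm wide; open, the fingers measure 114 mm over their backs; the gripper's body (76 mm by 85 mm) begins 54 mm behind the grasp point. The pads swing forward as they close: fully open they stand 13 mm farther back than shut.
Start: joints at [-1.375, 0.398, 0.045, 1.537, -0.019, 1.207, -0.051], TCP at [0.189, 0.622, 0.231] pointing down, gripper open.
Joint ranges: [-2.82, 2.82], [-0.49, 2.23], [-1.37, 1.46], [0, 2.46], [-1.36, 4.5], [0.23, 2], [-2.94, 2.94]. Speed limits (rad/s): [2.57, 2.57, 3.14, 3.14, 3.14, 3.14, 3.14].

INTERFACE

Orientations are given as [roll, pitch, yaw] about the fixed x, y, z axes, in that order (R = Rz(yaw) Ry(pitch) Rx(roll)).
In Python, from cell import status, viewer, arm, boxes_of, masks_of gives the robot as it stands. The module is installed in compiled form; this text tells all that it offers.
- The arm moves only by the tool carry_out, never from a script. Its argument "steps" is a list of rows, each a list of 7 numbers: the shift along the tool's x, y, z in cm, then the turn, a rotation vector about the tool's x, y, z in degrees, then the closure, from 0 (fully open) to 1 (shut). In form: [[dx, dy, dz, rx, ry, rz, jaw], ...]. A call has 1 to 12 rows; each row is the pose to reach, as a shift and turn from the pose commanded when the call began, along the tool's axes at that moment; what a row does not reach only later rows make up. A row lasts 1/8 s, in which the tool goes at most 62.5 mm and 10.7 degrees, less where a joint would pass 70% of its speed; a pose out of reach is approached as far as the arm can. A call with a gripper value outside its range is refused whole. The fingers move at their own pace and stop on an object; "force" is the grip in N (left out, the last holds). Time passes only in rows, so rows that repeat a pose let the fingers close. It gives the time, the measured TCP pose, the force and the opening at its end, in the units of the state.
- status.observe(): the state, without advancing time (a new reading comes with each control period).
- viewer.camera(name): name is "scene" or "side" or "wrist"; returns the picture (480x640x3 uint8, red, green, blue); there is no depth.
- viewer.camera_params(name): a dict with "fx", "fy", "cx", "cy" (pixels), "camera_from_world" (4x4, takes a point from world to camera coordinates). Camera axes: x right, y down, z forward; pixel columns grow to the right and rows downward; lengths in m; the calibration is good to about 2 mm. A picture is of the moment at which its call begins: read the wrist's pose just before it. camera_params takes no time and is no camera call; for the wrist camera it gives the pose at the moment of the call.
- arm.hand_in(): hands the job in, once; it reports no verdict.
Trained networks look in the newest picture that a camera, given by its name, has taken for a name from the list of things; names that differ only in an ending like _2 or _b are one class to them, and where a whole thing is asked for, a point or a joint stands for the part that bears it (a point fixed in the world has none). Each returns a list of dicts, best first, with "score" (0 to 1); they miss things now and then, are a little off and sometimes report something else, mostly with a low value. They report only what shows in the picture. A call takes as long as a camera call. They do not tell look-alikes from the thing itself.
- boxes_of(target, camera): "box" ([left, top, right, bottom] in pixels, round what is visible of it).
- masks_of(target, camera): "mask" (480x640 bool, what is visible of it) and "box" ([left, top, right, bottom] in pixels, round what is visible of it).
The state is a dict: "t": time; "q": joint angles; "qvel": joint speeds; "tau": joint torques, N m; "position": TCP position; "tcp_rot": TCP orientation; "wrist_force": force on the tool from outside, world axes, zero at the start; "wrist_torque": the same for the moment, N m; "grip_width": finger opening in m.
Only numpy, scipy, OpenCV 4.12 (cv2) and the standard library are available. Lean on these libraries where they do the work, as an engineer would, in place of code of your own. Each camera call takes 0.05 s, during which the arm holds its last target. There are 200 camera calls.

TASK

On the product-photo desk, gently push the turntable round by its steel arms until the toy truck's nose points straight at the camera lens; the truck rides along and must not be touched or lifted. Only then press the shutter release right down and let it go. Turn and press with the fingertips only, gripping nothing, and leave everything else on the desk where it is.

Things in the scene. Friction and masses are not known exactly. Their poses are not given: they have to be found in the camera images.
- turntable: fixed round black base of the hand-turned photo turntable, 144 mm diameter and 36 mm high; origin on the desk on the turning axis. The platter turns on top of it
- platter: the turning part: a white disc, 170 mm diameter, 36 to 48 mm above the desk, with four round level dark steel arms, 90 degrees apart, 10 to 12 mm thick, from its rim to 150 mm from the axis, centre line 42 mm above the desk; origin on the axis 36 mm up, x along arm 0. Turns either way without limit, slight friction (about 1 N at an arm), stays where left. Free space under and between the arms
- arm0_tip (a point): end of arm 0, on its centre line, 150 mm from the axis
- arm1_tip (a point): end of arm 1 (90 degrees counter-clockwise of arm 0 from above)
- arm2_tip (a point): end of arm 2 (opposite arm 0)
- arm3_tip (a point): end of arm 3 (opposite arm 1)
- truck: loose wooden toy truck, 92 mm long, 48 mm wide, 51 mm high, 0.1 to 0.25 kg, standing on its wheels about the middle of the platter (its top about 99 mm above the desk); origin under its middle at the wheels' foot, x axis towards its nose (the end with the cab and bonnet; the open load bed is at the rear)
- truck_nose (a point): middle of the truck's front face, 46 mm ahead of its origin and 20 mm above it
- camera: fixed black camera on a flat aluminium boom (30 mm wide, top 11 mm above the desk) that runs out from under the turntable, on the side away from the robot. Origin on the desk on the turntable's axis; x axis along the boom from there to the camera. The lens, 232 mm out along x and 77 mm up, looks back at the axis; the camera stands 232 to 310 mm out, up to 122 mm high
- shutter (a joint): travel of the shutter release button in m: 0 up, 0.006 right down; a spring (about 4 N when fully down) returns it
- shutter_top (a point): middle of the top of the round steel shutter button, 34 mm diameter, on its fixed black housing that stands on the desk to the left or right of the turntable; it is pressed straight down
- tape_roll: cardboard ring of 90 mm diameter, 48 mm high, standing near the turntable; origin under its centre; leave alone
- lens_cap: black disc of 62 mm diameter, 10 mm thick, near the turntable; origin under its centre; leave alone
- mug: blue mug of 82 mm diameter, 90 mm high; origin under its centre; leave alone
- pen_cup: dark square pen cup 75 mm wide, 85 mm high, pens to 110 mm; origin under its centre; leave alone
- carton_a: brown carton 60 x 80 x 85 mm high; origin under its centre; leave alone
- carton_b: white carton 70 x 70 x 80 mm high; origin under its centre; leave alone
- mouse: grey computer mouse 100 x 60 x 32 mm, lying on the other side of the turntable from the shutter release; origin under its centre; leave alone
Mind the look-alikes: they are no part of the job. Leave any green look-alike of the part that bears shutter alone.

How it is judged:
By the outcome, as a careful person would: the job done as asked, in the order asked, and still so for the second after the job is handed in, with the robot touching nothing.
It also fails if it takes over 67 s, if anything falls off the work surface, if the arm or the gripper's body presses on something with over 40 N, if the wrist force passes 120 N, or if a joint passes its speed limit or range.

## Working session

There is one attempt and no reset: what is moved stays moved. The work goes in short steps, Python scripts to look and compute and a tool call to move; the robot and the scene stay as the last step left them, time stands still between calls to the robot, and variables do not carry over. Pictures are saved under pics/ and viewed, about 8 in all and at most 12, crops included, and the job is handed in when it is done.

Besides the shell and the picture viewer there is one more tool, called after "Emit:" by a JSON object that holds its "op" and its "data". carry_out: Moves the arm, as the interface text tells. Its arguments: {"type":"object","properties":{"steps":{"type":"array"},"force":{"type":"number"}},"required":["steps"]}

```bash
mkdir -p pics
cat > h.py <<'E'
import numpy as np, cv2
from cell import status, viewer, arm, boxes_of, masks_of
def save(c,n):
    im=viewer.camera(c); cv2.imwrite(f'pics/{n}.png',im[:,:,::-1]); return im
def proj(c,P):
    p=viewer.camera_params(c); T=np.array(p['camera_from_world']); X=(T[:3,:3]@np.atleast_2d(P).T).T+T[:3,3]
    return np.c_[p['fx']*X[:,0]/X[:,2]+p['cx'],p['fy']*X[:,1]/X[:,2]+p['cy']]
def ray(c,u,v,z):
    p=viewer.camera_params(c); T=np.array(p['camera_from_world']); R=T[:3,:3]; o=-R.T@T[:3,3]
    d=R.T@np.array([(u-p['cx'])/p['fx'],(v-p['cy'])/p['fy'],1]); return o+d*(z-o[2])/d[2]
E
python3 - <<'E'
from h import *
for c in('scene','side'):
    save(c,c+'0')
    for n in ['turntable','platter','truck','camera','shutter','tape_roll','lens_cap','mouse']:
        for b in boxes_of(n,c)[:3]: print(c,n,round(b['score'],2),np.round(b['box']))
s=status.observe();print(s['t'],s['position'],s['tcp_rot'])
E
```

```text
scene turntable 0.71 [267. 199. 401. 285.]
scene platter 0.7 [266. 198. 401. 289.]
scene platter 0.49 [193. 336. 216. 354.]
scene truck 0.76 [325. 209. 344. 246.]
scene camera 0.91 [350. 264. 466. 349.]
scene camera 0.5 [294. 171. 326. 206.]
scene shutter 0.8 [248. 345. 268. 366.]
scene shutter 0.77 [178. 390. 199. 410.]
scene shutter 0.59 [197. 336. 219. 354.]
scene tape_roll 0.78 [295. 172. 326. 204.]
scene tape_roll 0.22 [454. 170. 484. 216.]
scene lens_cap 0.58 [231. 239. 259. 264.]
scene lens_cap 0.44 [270. 198. 401. 288.]
scene mouse 0.81 [384. 181. 426. 208.]
scene mouse 0.48 [195. 335. 213. 356.]
side turntable 0.79 [252. 190. 351. 261.]
side turntable 0.23 [249. 192. 353. 260.]
side platter 0.86 [248. 190. 353. 263.]
side truck 0.66 [284. 196. 327. 231.]
side camera 0.75 [336. 194. 444. 255.]
side shutter 0.75 [355. 330. 373. 347.]
side shutter 0.72 [316. 352. 335. 373.]
side shutter 0.65 [360. 389. 382. 410.]
side tape_roll 0.93 [204. 181. 242. 222.]
side lens_cap 0.72 [232. 276. 261. 300.]
side lens_cap 0.35 [202. 130. 238. 176.]
side lens_cap 0.28 [248. 194. 352. 261.]
side mouse 0.67 [272. 146. 312. 172.]
0.9 [0.18883584 0.62201826 0.23136949] [ 3.14141736e+00 -1.95563106e-05  2.84686315e+00]
```

View pics/scene0.png

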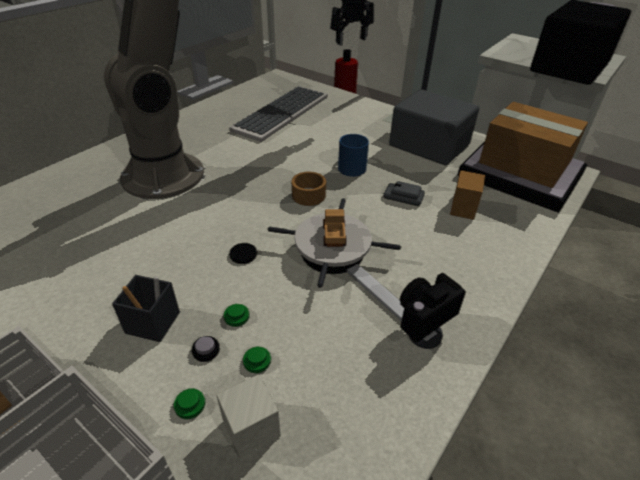

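View pics/side0.png

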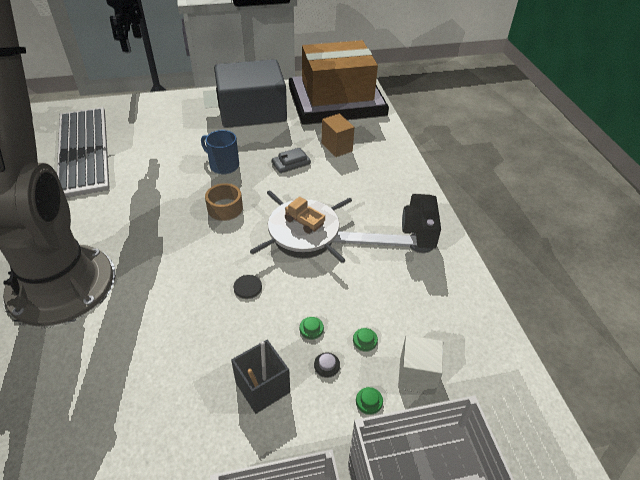

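Scene: the steel button is at (205,347) among three green ones, with the truck's cab facing away from the camera at (335,215). Side: the button is at (327,362), the cab at (297,206), the boom runs to (410,239). Next I compute positions.

```bash
cat > a.py <<'E'
from h import *
from scipy.optimize import least_squares
tips={'scene':[(269,230),(322,283),(400,247),(343,202)],'side':[(269,193),(252,251),(343,261),(352,199)]}
c0=ray('scene',334,238,.048)
def f(p,perm):
    r=[]
    for c in tips:
        a=p[2]+np.arange(4)*np.pi/2
        P=np.c_[p[0]+.15*np.cos(a),p[1]+.15*np.sin(a),0*a+.042]
        q=proj(c,P); T=np.array(tips[c]); d=np.linalg.norm(q[:,None]-T[None],axis=2)
        r+=list(d.min(1))
    return np.array(r)
best=min((least_squares(f,[c0[0],c0[1],a],args=(0,)) for a in np.radians(range(-40,50,15))),key=lambda s:s.cost)
print('axis',best.x[:2],np.degrees(best.x[2]),best.fun.round(1))
for n,z,a,b in [('btn',.04,(205,345),(327,359)),('boom far',.011,(404,324),(415,240)),('boom near',.011,(358,272),(345,237)),('lens cap',.01,(243,253),(248,285)),('tape',.048,(309,181),(223,193)),('mouse',.03,(405,190),(292,157)),('mug',.09,(353,142),(221,138)),('cup',.085,(148,295),(260,362)),('g1',.04,(236,312),(312,324)),('g2',.04,(257,356),(365,335)),('g3',.04,(190,401),(369,397)),('cartonB',.08,(248,395),(424,355)),('cartonA',.085,(470,178),(338,122)),('cab',.095,(335,212),(297,203)),('bed',.08,(336,235),(312,216))]:
    print(n,ray('scene',*a,z)[:2].round(3),ray('side',*b,z)[:2].round(3))
E
python3 a.py
```

```text
axis [0.55611871 0.04031984] -63.54931100448704 [4.  1.5 3.1 1.9 2.1 1.3 2.6 1.1]
btn [ 0.549 -0.326] [ 0.529 -0.327]
boom far [ 0.79  -0.048] [ 0.812 -0.037]
boom near [0.643 0.013] [0.65  0.006]
lens cap [ 0.409 -0.096] [ 0.404 -0.095]
tape [0.38  0.176] [0.376 0.18 ]
mouse [0.581 0.32 ] [0.575 0.317]
mug [0.394 0.35 ] [0.39  0.357]
cup [ 0.418 -0.334] [ 0.404 -0.335]
g1 [ 0.538 -0.241] [ 0.517 -0.243]
g2 [ 0.635 -0.287] [ 0.614 -0.29 ]
g3 [ 0.611 -0.411] [ 0.586 -0.417]
cartonB [ 0.693 -0.363] [ 0.698 -0.377]
cartonA [0.714 0.391] [0.72  0.381]
cab [0.543 0.062] [0.543 0.056]
bed [0.58  0.015] [0.571 0.022]
```

Emit:
{"op": "carry_out", "data": {"steps": [[-5, -5, -3, 0, 0, 0, 1], [-10, -10, -6, 0, 0, 0, 1], [-14, -15, -9, 0, 0, 0, 1], [-18, -19, -12, 0, 0, 0, 1], [-22, -23, -15, 0, 0, 0, 1], [-26, -27, -17, 0, 0, 0, 1], [-30, -31, -17, 0, 0, 0, 1], [-34, -35, -17, 0, 0, 0, 1], [-38, -40, -17, 0, 0, 0, 1], [-41, -44, -17, 0, 0, 0, 1], [-43.5, -46.6, -17, 0, 0, 0, 1], [-43.5, -46.6, -17, 0, 0, 0, 1]], "force": 30}}

```text
t: 2.4
position: [0.4706, 0.045, 0.4017]
tcp_rot: [-3.141, 0.001, 2.838]
wrist_force: [0.3, 0.7, 1.0]
grip_width: 0.0
```

Run:
```python
from h import *
s=status.observe();print(s['t'],s['position'],s['tcp_rot'],s['wrist_force'])
save('wrist','w0'); print(proj('wrist',[[.556,.04,.048],[.8,-.045,.1],[.54,-.327,.04]]))
for n in ('camera','truck','platter'):
    for b in boxes_of(n,'wrist')[:2]: print(n,b['score'],b['box'])
```

```text
2.4 [0.47059428 0.04500224 0.40172994] [-3.14141418e+00  1.35505378e-03  2.83777031e+00] [0.2757085  0.65172154 0.96214787]
[[332.7843353  242.14261631]
 [325.78513989 420.2908613 ]
 [ 93.44617623 299.78817306]]
camera 0.83 [313.6, 294.2, 344.6, 429.2]
truck 0.88 [303.0, 206.5, 365.4, 283.6]
platter 0.92 [253.6, 160.6, 416.1, 308.5]
```

View pics/w0.png

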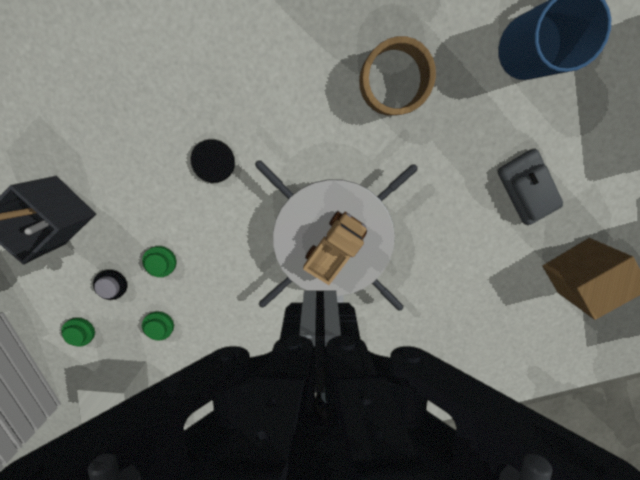

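Wrist view: platter centre (334,238), arm tips at (260,163), (414,169), (264,303), (399,305), truck nose to the upper right, and the steel button at (107,285).

Run:
```python
from h import *
from scipy.optimize import least_squares
c='wrist'
t=np.array([ray(c,u,v,.042)[:2] for u,v in [(260,163),(414,169),(264,303),(399,305)]])
print(t.round(4),'ctr',t.mean(0), np.degrees(np.arctan2(*(t-t.mean(0)).T[::-1])), np.linalg.norm(t-t.mean(0),axis=1))
im=viewer.camera(c); cv2.imwrite('pics/wc.png',cv2.resize(im[150:320,240:430,::-1],None,fx=4,fy=4,interpolation=2)[:600,:760])
m=masks_of('truck',c)[0]['mask'].astype(np.uint8)
print(cv2.minAreaRect(np.argwhere(m)[:,::-1].astype(np.float32)))
print('btn',ray(c,106,287,.04)[:2],status.observe()['tcp_rot'][2])
# camera/boom in scene and side
im=cv2.imread('pics/side0.png');cv2.imwrite('pics/sc.png',cv2.resize(im[150:300,240:440],None,fx=4,fy=4,interpolation=2))
```

```text
[[ 0.4235 -0.0182]
 [ 0.4899  0.1753]
 [ 0.6189 -0.081 ]
 [ 0.6799  0.1105]] ctr [0.55306521 0.04666357] [-153.39723629  116.14196182  -62.70992888   26.72701495] [0.14490842 0.14330163 0.14361534 0.14203353]
((330.3135070800781, 250.8189239501953), (41.90723419189453, 71.53638458251953), 36.02737045288086)
btn [ 0.52836916 -0.29602913] 2.8498625649416915
```

View pics/sc.png

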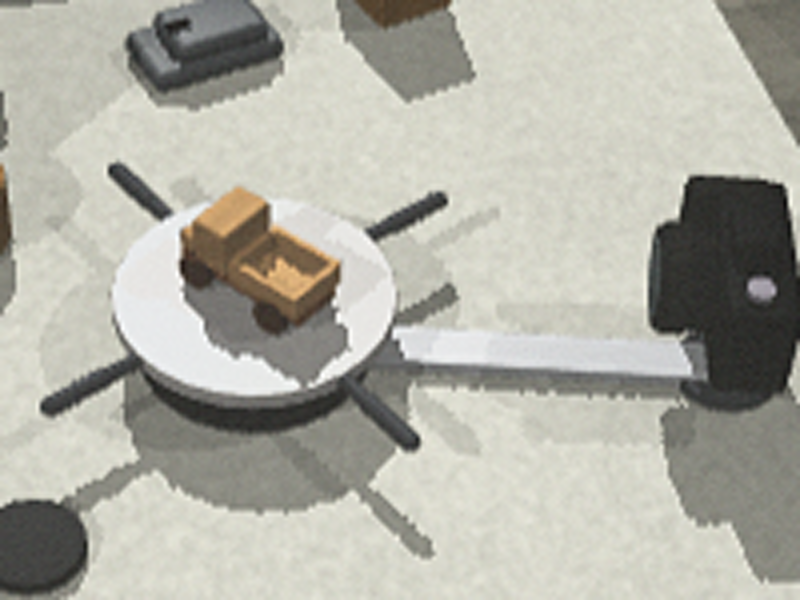

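Emit:
{"op": "carry_out", "data": {"steps": [[-3, -5, 2, 0, 0, 0, 1], [-6.4, -9.9, 6, 0, 0, 0, 1], [-6.4, -9.9, 11, 0, 0, 0, 1], [-6.4, -9.9, 16, 0, 0, 0, 1], [-6.4, -9.9, 21, 0, 0, 0, 1], [-6.4, -9.9, 26, 0, 0, 0, 1], [-6.4, -9.9, 30, 0, 0, 0, 1], [-6.4, -9.9, 33, 0, 0, 0, 1], [-6.4, -9.9, 35, 0, 0, 0, 1], [-6.4, -9.9, 37, 0, 0, 0, 1], [-6.4, -9.9, 37.8, 0, 0, 0, 1], [-6.4, -9.9, 37.8, 0, 0, 0, 1]]}}

```text
t: 4.2
position: [0.5021, -0.0629, 0.0231]
tcp_rot: [3.142, -0.001, 2.848]
wrist_force: [-0.4, -0.1, -0.2]
grip_width: 0.0
```

```bash
cat > arc.py <<'E'
import sys
from h import *
A=np.array([.556,.042]); r=.122
a0,a1,n=map(float,sys.argv[1:4]); z=float(sys.argv[4])
s=status.observe();p=s['position'];Y=2.847
X=np.array([np.cos(Y),np.sin(Y)]);Yv=np.array([np.sin(Y),-np.cos(Y)])
print(s['t'],p,s['wrist_force'].round(2) if hasattr(s['wrist_force'],'round') else s['wrist_force'],'ang',np.degrees(np.arctan2(p[1]-A[1],p[0]-A[0]))%360)
for a in np.radians(np.linspace(a0,a1,int(n))):
    d=A+r*np.array([np.cos(a),np.sin(a)])-p[:2]
    print([round(100*d@X,1),round(100*d@Yv,1),round(100*(p[2]-z),1),0,0,0,1],end=', ')
E
python3 arc.py 242 190 12 .022
```

```text
4.2 [ 0.50211123 -0.06294153  0.02305557] [-0.37 -0.09 -0.15] ang 242.81894314893955
[np.float64(0.2), np.float64(-0.4), np.float64(0.1), 0, 0, 0, 1], [np.float64(1.2), np.float64(-0.1), np.float64(0.1), 0, 0, 0, 1], [np.float64(2.2), np.float64(0.2), np.float64(0.1), 0, 0, 0, 1], [np.float64(3.1), np.float64(0.6), np.float64(0.1), 0, 0, 0, 1], [np.float64(4.0), np.float64(1.0), np.float64(0.1), 0, 0, 0, 1], [np.float64(4.8), np.float64(1.6), np.float64(0.1), 0, 0, 0, 1], [np.float64(5.6), np.float64(2.2), np.float64(0.1), 0, 0, 0, 1], [np.float64(6.4), np.float64(2.9), np.float64(0.1), 0, 0, 0, 1], [np.float64(7.1), np.float64(3.6), np.float64(0.1), 0, 0, 0, 1], [np.float64(7.7), np.float64(4.4), np.float64(0.1), 0, 0, 0, 1], [np.float64(8.3), np.float64(5.2), np.float64(0.1), 0, 0, 0, 1], [np.float64(8.8), np.float64(6.1), np.float64(0.1), 0, 0, 0, 1],
```

Emit:
{"op": "carry_out", "data": {"steps": [[1.2, -0.1, 0.1, 0, 0, 0, 1], [2.2, 0.2, 0.1, 0, 0, 0, 1], [2.7, 0.4, 0.1, 0, 0, 0, 1], [3.1, 0.6, 0.1, 0, 0, 0, 1], [3.6, 0.8, 0.1, 0, 0, 0, 1], [4.0, 1.0, 0.1, 0, 0, 0, 1], [4.4, 1.3, 0.1, 0, 0, 0, 1], [4.8, 1.6, 0.1, 0, 0, 0, 1], [5.6, 2.2, 0.1, 0, 0, 0, 1], [6.4, 2.9, 0.1, 0, 0, 0, 1], [7.1, 3.6, 0.1, 0, 0, 0, 1], [7.7, 4.4, 0.1, 0, 0, 0, 1]]}}

```text
t: 5.7
position: [0.441, 0.0015, 0.0223]
tcp_rot: [3.141, 0.0, 2.847]
wrist_force: [1.1, -1.1, -0.1]
grip_width: -0.0001
```

```bash
sed -i 's/print(\[round(100\*d@X,1),round(100\*d@Yv,1),round(100\*(p\[2\]-z),1),0,0,0,1\]/print("[%.1f, %.1f, %.1f, 0, 0, 0, 1]"%(100*d@X,100*d@Yv,100*(p[2]-z))/' arc.py; python3 arc.py 193 136 12 .022
```

```text
5.7 [0.44101703 0.00153251 0.02234429] [ 1.08 -1.05 -0.08] ang 199.38917826484567
[0.8, 1.1, 0.0, 0, 0, 0, 1], [1.3, 2.1, 0.0, 0, 0, 0, 1], [1.7, 3.1, 0.0, 0, 0, 0, 1], [2.0, 4.2, 0.0, 0, 0, 0, 1], [2.2, 5.3, 0.0, 0, 0, 0, 1], [2.3, 6.4, 0.0, 0, 0, 0, 1], [2.4, 7.5, 0.0, 0, 0, 0, 1], [2.3, 8.6, 0.0, 0, 0, 0, 1], [2.1, 9.7, 0.0, 0, 0, 0, 1], [1.9, 10.7, 0.0, 0, 0, 0, 1], [1.5, 11.8, 0.0, 0, 0, 0, 1], [1.0, 12.8, 0.0, 0, 0, 0, 1],
```

Emit:
{"op": "carry_out", "data": {"steps": [[0.8, 1.1, 0, 0, 0, 0, 1], [1.3, 2.1, 0, 0, 0, 0, 1], [1.7, 3.1, 0, 0, 0, 0, 1], [2.0, 4.2, 0, 0, 0, 0, 1], [2.2, 5.3, 0, 0, 0, 0, 1], [2.3, 6.4, 0, 0, 0, 0, 1], [2.4, 7.5, 0, 0, 0, 0, 1], [2.3, 8.6, 0, 0, 0, 0, 1], [2.1, 9.7, 0, 0, 0, 0, 1], [1.9, 10.7, 0, 0, 0, 0, 1], [1.5, 11.8, 0, 0, 0, 0, 1], [1.0, 12.8, 0, 0, 0, 0, 1]]}}

```text
t: 7.2
position: [0.4693, 0.1269, 0.0222]
tcp_rot: [-3.142, -0.0, 2.847]
wrist_force: [-0.7, -0.9, 0.0]
grip_width: 0.0001
```

```bash
python3 arc.py 132 80 12 .022
```

```text
7.2 [0.46926582 0.12692806 0.02222724] [-0.75 -0.87  0.03] ang 135.6028049672118
[-0.3, 0.7, 0.0, 0, 0, 0, 1], [-0.9, 1.5, 0.0, 0, 0, 0, 1], [-1.5, 2.3, 0.0, 0, 0, 0, 1], [-2.2, 3.1, 0.0, 0, 0, 0, 1], [-2.9, 3.7, 0.0, 0, 0, 0, 1], [-3.7, 4.4, 0.0, 0, 0, 0, 1], [-4.6, 4.9, 0.0, 0, 0, 0, 1], [-5.5, 5.4, 0.0, 0, 0, 0, 1], [-6.4, 5.8, 0.0, 0, 0, 0, 1], [-7.3, 6.1, 0.0, 0, 0, 0, 1], [-8.3, 6.3, 0.0, 0, 0, 0, 1], [-9.3, 6.5, 0.0, 0, 0, 0, 1],
```

Emit:
{"op": "carry_out", "data": {"steps": [[-0.3, 0.7, 0, 0, 0, 0, 1], [-0.9, 1.5, 0, 0, 0, 0, 1], [-1.5, 2.3, 0, 0, 0, 0, 1], [-2.2, 3.1, 0, 0, 0, 0, 1], [-2.9, 3.7, 0, 0, 0, 0, 1], [-3.7, 4.4, 0, 0, 0, 0, 1], [-4.6, 4.9, 0, 0, 0, 0, 1], [-5.5, 5.4, 0, 0, 0, 0, 1], [-6.4, 5.8, 0, 0, 0, 0, 1], [-7.3, 6.1, 0, 0, 0, 0, 1], [-8.3, 6.3, 0, 0, 0, 0, 1], [-8.3, 6.3, 0, 0, 0, 0, 1]]}}

```text
t: 8.7
position: [0.5682, 0.1624, 0.0226]
tcp_rot: [3.141, 0.002, 2.846]
wrist_force: [0.8, 0.1, -0.0]
grip_width: -0.0002
```

Emit:
{"op": "carry_out", "data": {"steps": [[1.5, 0, 0, 0, 0, 0, 1], [1.5, 0, -3, 0, 0, 0, 1], [1.5, 0, -8, 0, 0, 0, 1], [1, 1, -14, 0, 0, 0, 1], [-2, 2, -20, 0, 0, 0, 1], [-6, 2, -24, 0, 0, 0, 1], [-10, 2, -28, 0, 0, 0, 1], [-12, 2, -32, 0, 0, 0, 1], [-12, 2, -35, 0, 0, 0, 1], [-12, 2, -35, 0, 0, 0, 1]]}}

```text
t: 9.95
position: [0.6876, 0.1468, 0.3748]
tcp_rot: [3.139, 0.004, 2.847]
wrist_force: [-0.3, -0.4, -0.8]
grip_width: 0.0002
```

Run:
```python
from h import *
print(status.observe()['t'],status.observe()['position'],status.observe()['tcp_rot'])
save('wrist','w1'); P=np.array(viewer.camera_params('wrist')['camera_from_world']); np.save('w1.npy',P)
im=save('side','s1'); save('scene','sc1')
a=cv2.resize(im[150:300,240:440,::-1],None,fx=3,fy=3,interpolation=2)
w=cv2.imread('pics/w1.png'); out=np.zeros((600,800,3),np.uint8); cv2.imwrite('pics/w1s.png',a)
```

```text
9.95 [0.68763736 0.14682697 0.37481771] [3.13891133 0.0035435  2.84702136]
```

View pics/w1.png

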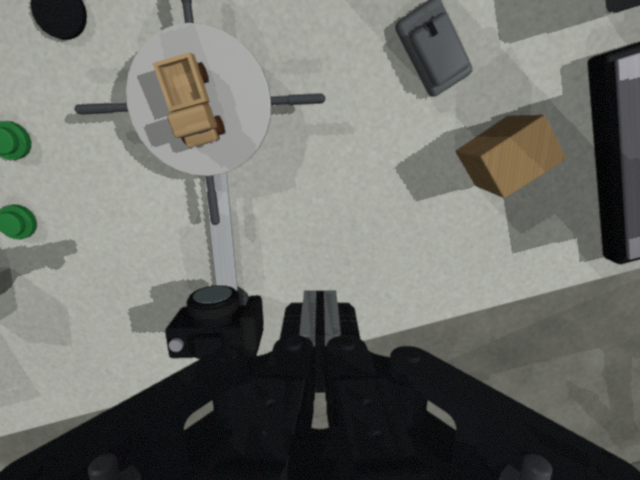

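Run:
```python
import cv2
im=cv2.imread('pics/w1.png')
cv2.imwrite('pics/w1c.png',cv2.resize(im[40:160,120:270],None,fx=5,fy=5,interpolation=2))
```

```text
(no output)
```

View pics/w1c.png

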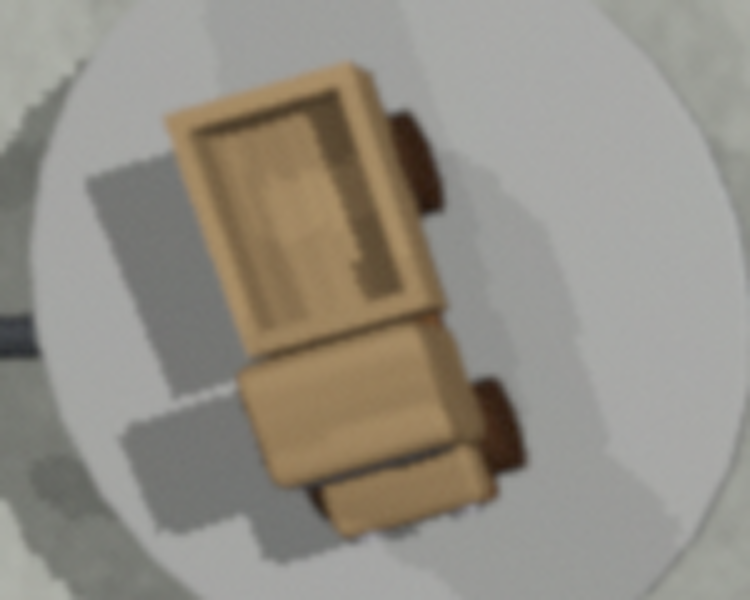

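Run:
```python
from h import *
c='wrist'
im=cv2.imread('pics/w1.png').astype(int)
for v in (230,245,260,275): print(v,[tuple(x) for x in im[v,196:246:2]][0:0], im[v,198:246].sum(1)//3)
W=lambda u,v,z: ray(c,120+u/5,40+v/5,z)[:2]
def yaw(a,b,z): d=W(*b,z)-W(*a,z); return np.degrees(np.arctan2(d[1],d[0]))
print('left',yaw((167,115),(252,352),.08),'right',yaw((352,65),(443,305),.08),'rear',yaw((167,116),(350,65),.08)-90,'cabf',yaw((285,487),(455,440),.095)-90,'cabr',yaw((255,358),(440,308),.08)-90, 'bonnet',yaw((350,535),(495,495),.075)-90)
print('rear mid',W(259,91,.08),'bonnetfront',W(422,516,.075),'cabtop front mid',W(370,462,.099))
t=[(80,108),(187,-4),(322,98),(215,222)]
for p in t: print('tip',ray(c,*p,.042)[:2])
print('lens',ray(c,213,295,.077)[:2], 'platterctr',ray(c,198.5,100,.048)[:2])
```

```text
230 [] [164 162 160 162 164 164 159 142 119 108 107 113 130 148 153 154 156 156
 153 153 153 154 154 154 154 155 154 154 156 156 157 159 154 138 131 140
 145 147 146 146 152 157 159 158 156 153 149 143]
245 [] [160 162 162 160 161 161 162 161 157 145 120 109 104 112 138 150 154 154
 155 154 152 153 154 155 154 153 155 155 155 155 157 157 158 154 142 135
 141 147 146 144 146 147 154 156 158 159 158 157]
260 [] [154 155 155 155 156 157 158 159 157 153 133 112 103 103 106 119 146 154
 153 155 156 152 152 152 155 155 153 155 156 156 154 155 156 156 157 152
 136 136 143 143 146 148 152 160 163 161 159 159]
275 [] [158 160 161 159 159 157 156 157 155 154 154 152 140 117 103 103 109 128
 149 154 154 154 153 154 154 155 155 156 153 155 157 156 155 156 154 155
 153 139 134 142 147 147 146 148 157 160 161 159]
left -2.2141139079370493 right 0.6745236433729228 rear -3.0188624688901626 cabf -2.322649521254064 cabr -2.902295953113793 bonnet -2.2135726813934724
rear mid [0.50546247 0.03767951] bonnetfront [0.5965075  0.03629472] cabtop front mid [0.58376881 0.03710935]
tip [ 0.51424443 -0.10045115]
tip [0.44329659 0.06730519]
tip [0.58730274 0.17923413]
tip [0.69206887 0.00198687]
lens [ 0.7758207  -0.02383903] platterctr [0.54778722 0.0400486 ]
```

Run:
```python
from h import *
c='wrist'
a=ray(c,220.5,230,.011)[:2];b=ray(c,225,275,.011)[:2];d=b-a
print(a,b,np.degrees(np.arctan2(d[1],d[0])))
A=np.array([.5505,.0397])
for p in(a,b): e=p-A;print(np.degrees(np.arctan2(e[1],e[0])))
L=ray(c,213,295,.077)[:2]
for o in (A,[.551,.037]): e=L-o;print(np.degrees(np.arctan2(e[1],e[0])),np.linalg.norm(e))
t=[ray(c,*p,.042)[:2] for p in [(80,108),(322,98),(215,222)]]
for p in t: e=p-A;print('arm',np.degrees(np.arctan2(e[1],e[0])),np.linalg.norm(e))
```

```text
[ 0.71024587 -0.00585276] [ 0.7756133  -0.02437987] -15.824339471125791
-15.915907515940285
-15.889326957078461
-15.748119325639191 0.23410815120242745
-15.142216042979303 0.23290713818450232
arm -104.5038397071392 0.14476467431351017
arm 75.22447976190851 0.14430597901394646
arm -14.916841671797236 0.1465060594741903
```

Wrist view: the truck's nose points down-image at about −2.4° yaw, the boom from (220,230) to (225,275) runs at −15.85°, and the lens is at (213,295). The remaining turn is about 13° clockwise.

Emit:
{"op": "carry_out", "data": {"steps": [[4, -1, 3, 0, 0, 0, 1], [8, -2, 6, 0, 0, 0, 1], [12, -2.4, 10, 0, 0, 0, 1], [13.7, -2.4, 15, 0, 0, 0, 1], [13.7, -2.4, 20, 0, 0, 0, 1], [13.7, -2.4, 25, 0, 0, 0, 1], [13.7, -2.4, 29, 0, 0, 0, 1], [13.7, -2.4, 32, 0, 0, 0, 1], [13.7, -2.4, 34, 0, 0, 0, 1], [13.7, -2.4, 35.3, 0, 0, 0, 1], [13.7, -2.4, 35.3, 0, 0, 0, 1]]}}

```text
t: 11.48
position: [0.5487, 0.1636, 0.0188]
tcp_rot: [-3.141, -0.001, 2.847]
wrist_force: [-0.0, 1.1, -0.2]
grip_width: 0.0001
```

```bash
sed -i 's/A=np.array(\[.556,.042\])/A=np.array([.5505,.0397])/' arc.py; python3 arc.py 87 70 11 .022
```

```text
11.475 [0.54868675 0.16355139 0.0187953 ] [-0.03  1.09 -0.25] ang 90.83877836119255
[-0.8, 0.0, -0.3, 0, 0, 0, 1], [-1.2, 0.1, -0.3, 0, 0, 0, 1], [-1.6, 0.2, -0.3, 0, 0, 0, 1], [-1.9, 0.3, -0.3, 0, 0, 0, 1], [-2.3, 0.3, -0.3, 0, 0, 0, 1], [-2.6, 0.3, -0.3, 0, 0, 0, 1], [-3.0, 0.4, -0.3, 0, 0, 0, 1], [-3.3, 0.4, -0.3, 0, 0, 0, 1], [-3.7, 0.4, -0.3, 0, 0, 0, 1], [-4.1, 0.4, -0.3, 0, 0, 0, 1], [-4.4, 0.4, -0.3, 0, 0, 0, 1],
```

Push to about 70°, then back off and rise to look again.

Emit:
{"op": "carry_out", "data": {"steps": [[-0.8, 0.0, -0.3, 0, 0, 0, 1], [-1.2, 0.1, -0.3, 0, 0, 0, 1], [-1.6, 0.2, -0.3, 0, 0, 0, 1], [-1.9, 0.3, -0.3, 0, 0, 0, 1], [-2.3, 0.3, -0.3, 0, 0, 0, 1], [-2.6, 0.3, -0.3, 0, 0, 0, 1], [-3.0, 0.4, -0.3, 0, 0, 0, 1], [-3.3, 0.4, -0.3, 0, 0, 0, 1], [-3.7, 0.4, -0.3, 0, 0, 0, 1], [-4.1, 0.4, -0.3, 0, 0, 0, 1], [-4.4, 0.4, -0.3, 0, 0, 0, 1], [-4.4, 0.4, -0.3, 0, 0, 0, 1]]}}

```text
t: 12.98
position: [0.5931, 0.1545, 0.0224]
tcp_rot: [3.141, 0.001, 2.847]
wrist_force: [-0.2, 0.5, 0.6]
grip_width: -0.0001
```

Emit:
{"op": "carry_out", "data": {"steps": [[2, 0, 0, 0, 0, 0, 1], [2, 0, -3, 0, 0, 0, 1], [2, 0, -8, 0, 0, 0, 1], [1, 1, -14, 0, 0, 0, 1], [-2, 1, -20, 0, 0, 0, 1], [-5, 2, -24, 0, 0, 0, 1], [-8, 3, -28, 0, 0, 0, 1], [-9, 3, -32, 0, 0, 0, 1], [-9, 3, -35, 0, 0, 0, 1], [-9, 3, -35, 0, 0, 0, 1]]}}

```text
t: 14.22
position: [0.6889, 0.1567, 0.3755]
tcp_rot: [3.139, 0.006, 2.847]
wrist_force: [0.7, -0.0, 0.3]
grip_width: -0.0002
```

Run:
```python
from h import *
print(status.observe()['t'],status.observe()['position'],status.observe()['tcp_rot'])
im=save('wrist','w2')[:,:,::-1]
b=np.array(boxes_of('truck','wrist')[0]['box']);print(b)
x,y=int(b[:2].mean()*0+b[0])-35,max(0,int(b[1])-20); print(x,y)
cv2.imwrite('pics/w2c.png',cv2.resize(im[y:y+120,x:x+160],None,fx=5,fy=5,interpolation=2))
print(proj('wrist',[[.5505,.0397,.048],[.7758,-.0241,.077]]))
```

```text
14.225 [0.68893358 0.15672269 0.37550968] [3.13868862 0.00589586 2.8466306 ]
[ 65.7   0.  314.8 225.3]
30 0
[[190.90202183 103.22548365]
 [205.56957317 295.1700738 ]]
```

View pics/w2c.png

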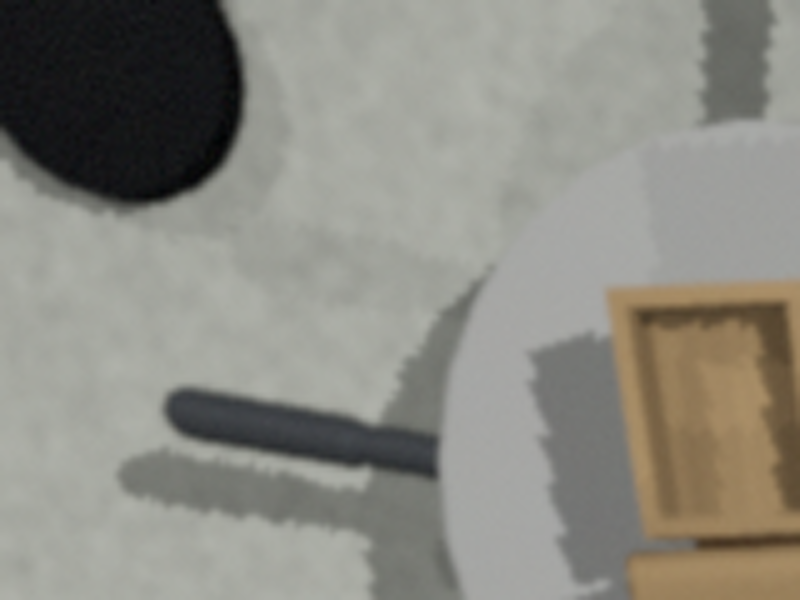

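View pics/w2.png

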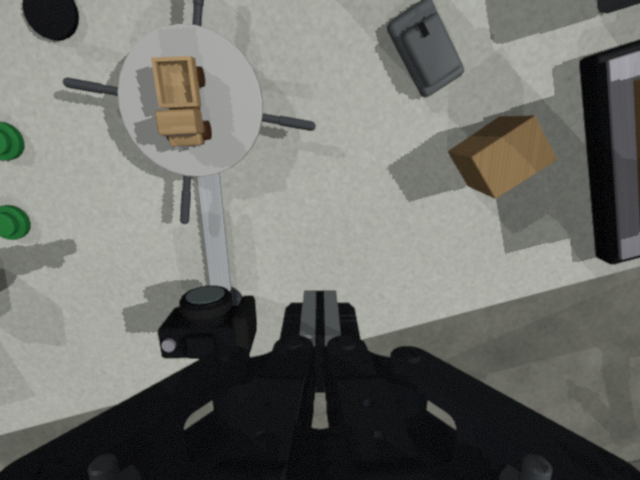

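Run:
```python
import cv2
im=cv2.imread('pics/w2.png')
cv2.imwrite('pics/w2d.png',cv2.resize(im[45:160,130:235],None,fx=5,fy=5,interpolation=2))
```

```text
(no output)
```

View pics/w2d.png

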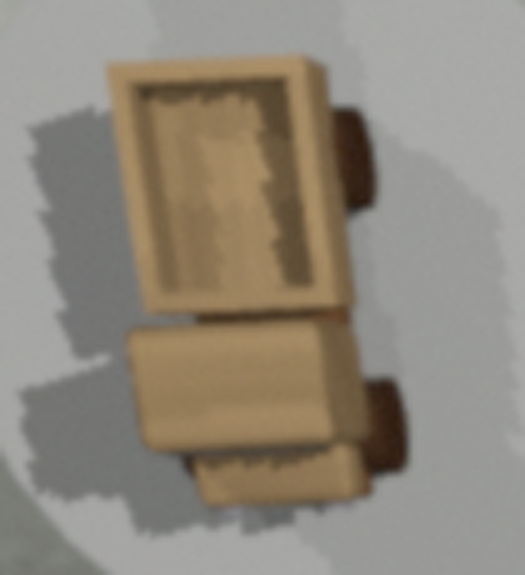

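Run:
```python
from h import *
c='wrist'
W=lambda u,v,z: ray(c,130+u/5,45+v/5,z)[:2]
def yaw(a,b,z): d=W(*b,z)-W(*a,z); return np.degrees(np.arctan2(d[1],d[0]))
print('left',yaw((107,65),(147,312),.08),'rear',yaw((107,65),(303,57),.08)-90,'inner rear',yaw((135,83),(287,78),.08)-90,'innerL',yaw((135,83),(163,293),.08),'cabf',yaw((150,450),(335,443),.095)-90,'cabr',yaw((133,330),(320,322),.095)-90,'bedf',yaw((147,312),(330,304),.08)-90,'bonnet',yaw((205,505),(365,494),.075)-90)
print('rear mid',W(205,61,.08),'bonnet front',W(285,500,.075))
t=[ray(c,*p,.042)[:2] for p in [(67,82),(312,126),(185,220)]]
A=(t[0]+t[1])/2;print(A)
for p in t: e=p-A;print('arm',np.degrees(np.arctan2(e[1],e[0])),np.linalg.norm(e))
im=cv2.imread('pics/w2.png').astype(int)
for v in (235,270): print(v, im[v,190:240].sum(1)//3)
L=ray(c,206,295,.077)[:2];e=L-A;print('lens',L,np.degrees(np.arctan2(e[1],e[0])))
```

```text
left -14.3799168689108 rear -14.780779325507382 inner rear -15.184866200010816 innerL -15.945401153300505 cabf -14.81286430526795 cabr -14.587223458336496 bedf -14.543502308483198 bonnet -13.097006709771023
rear mid [0.50617763 0.04687623] bonnet front [0.59457902 0.02596535]
[0.5510727  0.03810616]
arm -116.66279811260512 0.14561156965521635
arm 63.33720188739486 0.1456115696552164
arm -26.080402658739207 0.14408381240128582
235 [162 163 163 163 163 163 163 163 154 131 113 109 107 112 137 151 153 154
 156 154 151 147 143 141 142 140 141 146 147 152 157 158 157 158 150 137
 138 145 146 145 146 148 150 156 160 158 158 155 156 157]
270 [162 160 163 162 162 161 160 159 158 157 157 155 153 148 127 110 106 112
 133 149 154 155 154 155 154 154 156 157 155 153 156 157 156 154 157 156
 156 153 138 133 138 140 140 142 145 150 155 157 158 158]
lens [ 0.77573683 -0.02347824] -15.329239166479326
```

Truck yaw is about −14.7° and the direction from the truck to the lens is −15.0° to −15.8°, so they agree within about 1°. The turn is done. Now over to the shutter button.

Emit:
{"op": "carry_out", "data": {"steps": [[-0.6, -4.5, 0, 0, 0, 0, 1], [-1.2, -9, 0, 0, 0, 0, 1], [-1.8, -14, 0, 0, 0, 0, 1], [-2.4, -19, 1, 0, 0, 0, 1], [-3, -24, 2, 0, 0, 0, 1], [-3.6, -29, 4, 0, 0, 0, 1], [-4.2, -33, 6, 0, 0, 0, 1], [-4.8, -37, 8, 0, 0, 0, 1], [-5.2, -40, 10, 0, 0, 0, 1], [-5.5, -41.9, 11, 0, 0, 0, 1], [-5.5, -41.9, 11, 0, 0, 0, 1], [-5.5, -41.9, 11, 0, 0, 0, 1]]}}

```text
t: 15.82
position: [0.6193, -0.258, 0.2627]
tcp_rot: [3.14, 0.001, 2.849]
wrist_force: [0.6, 0.3, 0.1]
grip_width: 0.0001
```

Run:
```python
from h import *
from scipy.optimize import least_squares
print(status.observe()['t'],status.observe()['position'])
im=save('wrist','w3'); Pw=dict(viewer.camera_params('wrist'))
obs={}
for c,g in (('wrist',proj('wrist',[[.535,-.32,.04]])[0]),('scene',(205,346)),('side',(327,361))):
    i=save(c,c+'3') if c!='wrist' else im
    g=np.array(g); x,y=int(g[0]),int(g[1]); w=50 if c=='wrist' else 14
    hsv=cv2.cvtColor(i,cv2.COLOR_RGB2HSV)
    for b in boxes_of('shutter',c)[:5]:
        bx=np.round(b['box']).astype(int); r=hsv[bx[1]:bx[3],bx[0]:bx[2]]
        print(c,round(b['score'],2),bx,'green frac',((r[...,1]>120)&(abs(r[...,0].astype(int)-60)<20)).mean().round(2))
    print(c,'guess',g)
cv2.imwrite('pics/b3.png',np.hstack([cv2.resize(cv2.imread('pics/scene3.png')[325:370,180:230],(400,360),interpolation=2),cv2.resize(cv2.imread('pics/side3.png')[340:385,302:352],(400,360),interpolation=2)]))
w=cv2.imread('pics/w3.png'); b=cv2.imread('pics/b3.png')
cv2.imwrite('pics/m3.png',np.vstack([b[:240+120][::1][:240],np.pad(w[:360],((0,0),(80,80),(0,0)))]) )
```

```text
15.825 [ 0.61934    -0.25802398  0.26268252]
wrist 0.97 [284 187 319 219] green frac 0.99
wrist 0.88 [162 199 195 227] green frac 0.98
wrist 0.87 [301  78 338 111] green frac 1.0
wrist 0.58 [216 116 253 149] green frac 0.0
wrist guess [231.47433488 135.77901187]
scene 0.74 [176 391 198 411] green frac 0.95
scene 0.66 [248 347 268 366] green frac 0.93
scene 0.63 [194 336 218 356] green frac 0.01
scene 0.63 [230 305 247 321] green frac 0.96
scene 0.45 [386 182 425 206] green frac 0.0
scene guess [205 346]
side 0.72 [355 329 373 346] green frac 0.67
side 0.71 [303 316 320 335] green frac 0.56
side 0.58 [316 354 338 371] green frac 0.0
side 0.54 [362 392 382 411] green frac 0.72
side guess [327 361]
```

View pics/m3.png

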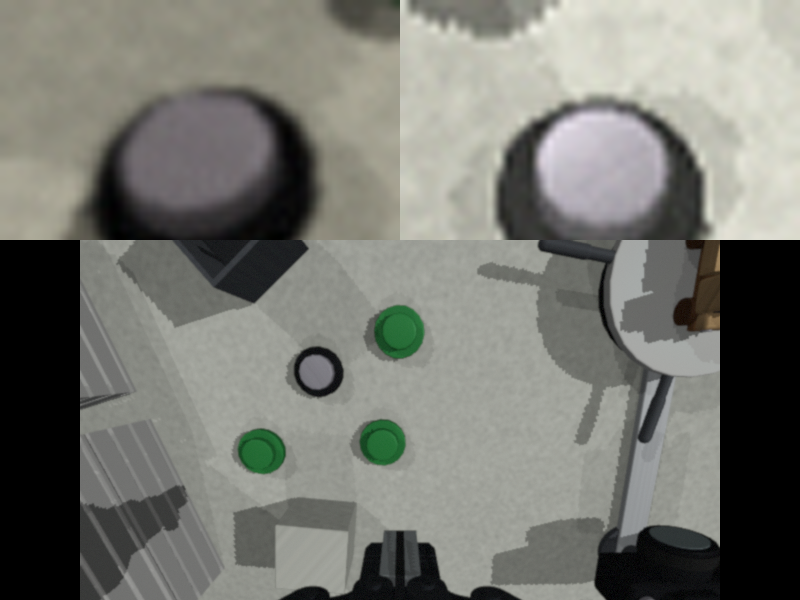

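The button top is at wrist (236,131), scene (204.8,343.5) and side (327.2,360.6), and it is the only non-green one.

Run:
```python
from h import *
from scipy.optimize import least_squares
o={'wrist':(236,131),'scene':(204.75,343.5),'side':(327.25,360.6)}
for cs in (list(o),['scene','side']):
    s=least_squares(lambda P:np.concatenate([proj(c,P)[0]-o[c] for c in cs]),[.54,-.32,.04]);print(s.x.round(4),s.fun.round(1))
p=status.observe()['position'];d=s.x[:2]
for z in(.03,.035,.04): print(z,ray('wrist',*o['wrist'],z)[:2])
s=least_squares(lambda P:np.concatenate([proj(c,P)[0]-o[c] for c in o]),[.54,-.32,.04]).x
Y=2.847;d=s[:2]-p[:2];print('move',100*d@[np.cos(Y),np.sin(Y)],100*d@[np.sin(Y),-np.cos(Y)],100*(p[2]-s[2]))
```

```text
[ 0.5312 -0.3188  0.021 ] [ 0.9  0.6 -1.9 -0.  -0.5 -0.1]
[ 0.5324 -0.3164  0.0181] [-0.2  0.4 -0.2 -0.5]
0.03 [ 0.53075507 -0.31760985]
0.035 [ 0.53094969 -0.31654582]
0.04 [ 0.53114431 -0.31548179]
move 6.635827470101167 -8.270919975182156 24.167639546684978
```

Emit:
{"op": "carry_out", "data": {"steps": [[3, -4, 2, 0, 0, 0, 1], [6.6, -8.2, 5, 0, 0, 0, 1], [6.6, -8.2, 10, 0, 0, 0, 1], [6.6, -8.2, 14, 0, 0, 0, 1], [6.6, -8.2, 17, 0, 0, 0, 1], [6.6, -8.2, 19, 0, 0, 0, 1], [6.6, -8.2, 20.5, 0, 0, 0, 1], [6.6, -8.2, 21.5, 0, 0, 0, 1], [6.6, -8.2, 22, 0, 0, 0, 1], [6.6, -8.2, 22.5, 0, 0, 0, 1], [6.6, -8.2, 22.5, 0, 0, 0, 1]]}}

```text
t: 17.5
position: [0.5313, -0.319, 0.0373]
tcp_rot: [3.141, 0.0, 2.847]
wrist_force: [0.8, 0.0, 0.6]
grip_width: -0.0003
```

Emit:
{"op": "carry_out", "data": {"steps": [[0, 0, 0.2, 0, 0, 0, 1], [0, 0, 0.4, 0, 0, 0, 1], [0, 0, 0.6, 0, 0, 0, 1], [0, 0, 0.8, 0, 0, 0, 1], [0, 0, 0.8, 0, 0, 0, 1]]}}

```text
t: 18.12
position: [0.5311, -0.3189, 0.0291]
tcp_rot: [3.141, -0.0, 2.847]
wrist_force: [-0.2, -0.5, -0.1]
grip_width: 0.0001
```

Emit:
{"op": "carry_out", "data": {"steps": [[0, 0, 0.1, 0, 0, 0, 1], [0, 0, 0.2, 0, 0, 0, 1], [0, 0, 0.3, 0, 0, 0, 1], [0, 0, 0.4, 0, 0, 0, 1], [0, 0, 0.4, 0, 0, 0, 1]]}}

```text
t: 18.75
position: [0.5312, -0.319, 0.0252]
tcp_rot: [3.141, -0.0, 2.847]
wrist_force: [0.7, -0.1, 0.6]
grip_width: -0.0002
```

Emit:
{"op": "carry_out", "data": {"steps": [[0, 0, 0.1, 0, 0, 0, 1], [0, 0, 0.2, 0, 0, 0, 1], [0, 0, 0.3, 0, 0, 0, 1], [0, 0, 0.4, 0, 0, 0, 1], [0, 0, 0.4, 0, 0, 0, 1]]}}

```text
t: 19.38
position: [0.5313, -0.319, 0.0213]
tcp_rot: [3.141, -0.0, 2.847]
wrist_force: [0.1, 0.3, 0.4]
grip_width: -0.0003
```

Emit:
{"op": "carry_out", "data": {"steps": [[0, 0, 0.1, 0, 0, 0, 1], [0, 0, 0.2, 0, 0, 0, 1], [0, 0, 0.3, 0, 0, 0, 1], [0, 0, 0.4, 0, 0, 0, 1], [0, 0, 0.4, 0, 0, 0, 1]]}}

```text
t: 20.0
position: [0.5313, -0.319, 0.0173]
tcp_rot: [3.141, -0.0, 2.847]
wrist_force: [-0.8, 1.5, 3.6]
grip_width: 0.0001
```

Emit:
{"op": "carry_out", "data": {"steps": [[0, 0, 0.1, 0, 0, 0, 1], [0, 0, 0.2, 0, 0, 0, 1], [0, 0, 0.2, 0, 0, 0, 1]]}}

```text
t: 20.38
position: [0.5313, -0.319, 0.0161]
tcp_rot: [3.141, 0.0, 2.847]
wrist_force: [-2.0, 1.8, 8.5]
grip_width: -0.0001
```

Emit:
{"op": "carry_out", "data": {"steps": [[0, 0, 0.1, 0, 0, 0, 1], [0, 0, 0.2, 0, 0, 0, 1], [0, 0, 0.2, 0, 0, 0, 1]]}}

```text
t: 20.75
position: [0.5313, -0.3192, 0.0158]
tcp_rot: [3.14, 0.0, 2.847]
wrist_force: [-6.1, 4.5, 20.4]
grip_width: -0.0003
```

Run:
```python
from h import *
out=[]
for c,(x,y) in (('scene',(180,322)),('side',(302,340))):
    i=save(c,c+'4'); out.append(cv2.resize(i[y-10:y+50,x-10:x+60,::-1],(400,343),interpolation=2))
cv2.imwrite('pics/m4.png',np.hstack(out)); s=status.observe(); print(s['position'],s['wrist_force'])
```

```text
[ 0.53131156 -0.31912254  0.01580273] [-4.59051799  4.2217017  19.06178063]
```

View pics/m4.png

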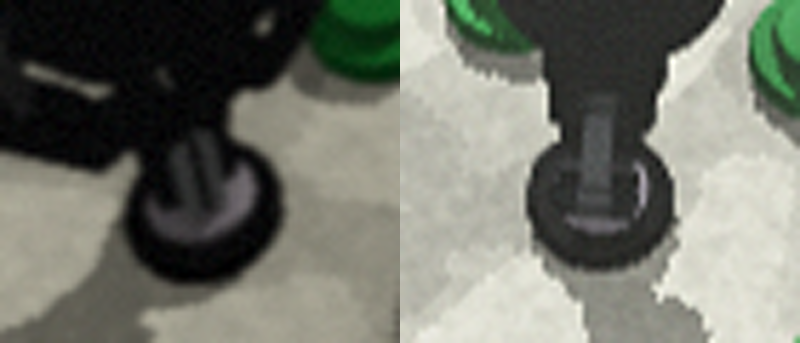

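The fingertips stand within the steel button face, which is sunk to its rim against a hard stop (20 N against a 4 N spring). Now I release it.

Emit:
{"op": "carry_out", "data": {"steps": [[0, 0, -0.3, 0, 0, 0, 1], [0, 0, -0.8, 0, 0, 0, 1], [0, 0, -1.5, 0, 0, 0, 1], [0, 0, -3, 0, 0, 0, 1], [0, 0, -6, 0, 0, 0, 1], [0, 0, -10, 0, 0, 0, 1], [-1, 1, -15, 0, 0, 0, 1], [-4, 4, -20, 0, 0, 0, 1], [-6.6, 8.2, -24, 0, 0, 0, 1], [-6.6, 8.2, -24.5, 0, 0, 0, 1], [-6.6, 8.2, -24.5, 0, 0, 0, 1]]}}

```text
t: 22.22
position: [0.6181, -0.2601, 0.2589]
tcp_rot: [-3.141, 0.001, 2.847]
wrist_force: [-0.3, -0.4, -0.1]
grip_width: 0.0001
```

Run:
```python
from h import *
s=status.observe(); print(s['t'],s['position'],s['wrist_force'])
for c in('scene','side'):
    i=save(c,c+'5').astype(int); j=cv2.imread(f'pics/{c}3.png')[:,:,::-1].astype(int)
    o=cv2.imread(f'pics/{c}0.png')[:,:,::-1].astype(int)
    for n,(x0,y0,x1,y1) in {'scene':{'btn':(190,334,222,362),'tt':(265,200,405,290)},'side':{'btn':(312,348,342,380),'tt':(245,188,355,265)}}[c].items():
        d=abs(i-j)[y0:y1,x0:x1].max(2); print(c,n,'vs before press',d.mean().round(2),(d>40).sum())
    for n in('tape_roll','lens_cap','mouse','mug','pen_cup'):
        b=boxes_of(n,c); print(n,np.round(b[0]['box']) if b else None)
cv2.imwrite('pics/m5.png',np.hstack([cv2.resize(cv2.imread('pics/scene5.png')[160:370,180:480],(400,280),interpolation=2),cv2.resize(cv2.imread('pics/side5.png')[140:400,190:450],(400,400),interpolation=2)[:280]]))
```

```text
22.225 [ 0.61810449 -0.26005669  0.25892149] [-0.33466375 -0.41713994 -0.08047576]
scene btn vs before press 2.83 0
scene tt vs before press 2.72 40
tape_roll [234. 241. 256. 263.]
lens_cap [235. 244. 256. 262.]
mouse [386. 182. 424. 207.]
mug [340. 134. 368. 179.]
pen_cup [114. 275. 180. 341.]
side btn vs before press 3.55 0
side tt vs before press 3.11 0
tape_roll [205. 181. 243. 221.]
lens_cap [234. 276. 260. 299.]
mouse [272. 147. 314. 173.]
mug [203. 129. 238. 174.]
pen_cup [231. 342. 288. 412.]
```

View pics/m5.png

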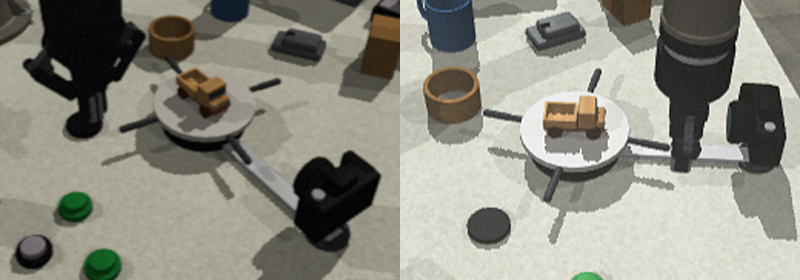

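The truck faces the lens, the button is back up, and the other things look unmoved.

```bash
python3 -c "
from cell import arm; print(arm.hand_in())"
```

```text
the job is handed in; nothing more can be done
None
```

The truck now faces the camera lens, and the shutter was pressed right down and released. I handed the job in at about 22 s, well inside the 67 s limit.

- **Turning:** I pushed one steel arm clockwise with the closed fingertips, in two pushes, at forces of about 1–1.5 N. My last close measurement put the truck's heading at about −14.7°. The lens direction came out between −15.0° and −15.8° depending on the method, so the nose is within about 1°. A rougher reading from the truck's rear to its nose gave −13.3°, which I put down to picking error. I did not make a final nudge.
- **Shutter:** I pressed the steel button, not the green look-alikes, until it hit a hard stop at 20 N (the spring is about 4 N). The pictures before and after the press match at the button, so it is fully back up.
- **Other things:** In the side view the tape roll, lens cap, mouse, mug and pen cup are where they started, to within detector noise. The network mistook the lens cap for the tape roll in the last scene picture, but the roll shows in its place. I did not re-measure the cartons. The turntable did not move during the press, and the robot ended clear of everything.

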